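Load the burn-in rig behind its interlocked guard

ROBOT

A 6-joint arm with a two-finger parallel gripper is mounted at the origin on the work surface. World frame = base frame: x ahead of the robot, y to its left, z up, the work surface at z = 0. Lengths are in m, angles in degrees, forces in N, time in s.
With the tool pointing down it reaches from about 0.35 to 0.85 m from the base axis. Payload 8.1 kg.
Tool frame: the origin (TCP) lies midway between the tips of the shut fingers; the grasp point (between the pads) lies ctrl.hold_point_z behind it (ctrl.hold_point_z is the distance from the TCP to the grasp point, in m); z points along the fingers, y is the line along which they close (so a half turn about z gives the same grasp; the last joint's range is limited). The gripper opens to 93 mm and grips with 3 to 60 N. Pads are 15 mm wide; open, the fingers measure 128 mm over their backs; the gripper's body (75 mm by 188 mm) begins 65 mm behind the grasp point.
Start: joints at [-4.893, 7.471, 85.268, -0, 87.261, -4.893], TCP at [0.6, 0, 0.219] pointing down, gripper open.
Joint ranges: [-169.43, 169.43], [-51.17, 129.36], [1.28, 143.12], [-76.62, 256.62], [0, 156.53], [-152.29, 152.29]. Speed limits (degrees/s): [136.94, 136.94, 159.86, 180, 180, 180].

INTERFACE

Orientations are given as [roll, pitch, yaw] about the fixed x, y, z axes, in that order (R = Rz(yaw) Ry(pitch) Rx(roll)).
In Python, from station import ctrl gives the robot as it stands. The module is installed in compiled form; this text tells all that it offers. Calls block until the motion is done:
- ctrl.move_ptp(position, orientation): joint-space move of the TCP to a pose.
- ctrl.move_straight(position, ori=None, rate=0.15): straight line of the TCP; ori=None keeps the orientation; rate is the mean speed in m/s.
- ctrl.goto_joints(angles): joint-space move.
- ctrl.open_gripper() and ctrl.grasp(squeeze=None): open the fingers fully, or close them until they stop; squeeze is the grip in N (None keeps the last).
- ctrl.hold(seconds).
- ctrl.solve_ik(position, orientation): joint angles nearest the present ones, or None.
- ctrl.read_state(): the state.
- ctrl.camera(name): name is "scene" or "side" or "wrist"; returns (picture, depth): 480x640x3 uint8, red, green, blue; 480x640 float32, m along the optical axis (not along the pixel's ray), 0 where there is no reading.
- ctrl.camera_model(name): a dict with "fx", "fy", "cx", "cy" (pixels), "xyz" and "attitude" of the camera in the world. Camera axes: x right, y down, z forward; pixel columns grow to the right and rows downward; lengths in m; the calibration is good to about 2 mm. A picture is of the moment at which its call begins: read the wrist's pose just before it. camera_model takes no time and is no camera call; for the wrist camera it gives the pose at the moment of the call.
A pose or a line that the arm cannot do raises ctrl.IKError and nothing moves.
- ctrl.job_done(): hands the job in; it is judged then, once.
Trained networks look in the newest picture that a camera, given by its name, has taken for a name from the list of things; names that differ only in an ending like _2 or _b are one class to them, and where a whole thing is asked for, a point or a joint stands for the part that bears it (a point fixed in the world has none). Each returns a list of dicts, best first, with "score" (0 to 1); they miss things now and then, are a little off and sometimes report something else, mostly with a low value. They report only what shows in the picture. A call takes as long as a camera call. They do not tell look-alikes from the thing itself.
- ctrl.boxes_of(camera, name): "centre" ([x, y, z] in m, in world coordinates, good to about 4 mm: the middle of the surface that is visible of it).
- ctrl.pinpoint(camera, name): "centre" ([x, y, z] in m, in world coordinates, good to about 4 mm: a listed point, or the origin of a listed thing).
The state is a dict: "time_s": time; "qpos": joint angles; "joint_velocities": joint speeds; "joint_efforts": joint torques, N m; "ee_pos": TCP position; "tcp_rot": TCP orientation; "ft_force": force on the tool from outside, world axes, zero at the start; "wrist_torque": the same for the moment, N m; "grip_width": finger opening in m; "grip_force": force on a finger pad.
Only numpy, scipy, OpenCV 4.12 (cv2) and the standard library are available. Lean on these libraries where they do the work, as an engineer would, in place of code of your own. Each camera call takes 0.05 s, during which the arm holds its last target. There are 200 camera calls.

TASK

Load the driver modules lying on the bench into the burn-in rig: draw the safety catch that locks the guard, slide the guard fully open, and lay every module flat on the floor of the bay made for its length (shortest in bay 1, longest in bay 4; a module that is not there leaves its bay empty), filling the bays in rising number. Then slide the guard fully shut over them and push the catch fully home again, without knocking over the two bottles.

Things in the scene. Friction and masses are not known exactly. Their poses are not given: they have to be found in the camera images.
- rig: Grey burn-in rig fixed to the bench. Origin on the table under the bays; x away from the robot along the bays, y to the rig's left, z up. Base plate 8 mm thick, x -80 to 215, y -250 to 170 mm. Four bays side by side, 70 mm apart, 1 to 4 from left to right as the robot sees it, front ends in line; walls 10 mm high, 24 mm between bays. Side rails, tops at 56 mm, stand 30 mm beside the outer modules.
- guard_handle (a point): Middle of the guard's handle: upright black block on the guard's front edge, 14 mm along the rig's x, 60 mm along its y, 45 mm tall; the guard's upper face is 22 mm below this point. Axes as the rig's. The guard is a clear plate with an aluminium rim, 140 x 340 mm, 6 mm thick, on the rails 56 mm above the table; shut, it covers all bays.
- guard (a joint): Travel of the guard along the rig's +x, m: 0 shut (end stop), 0.145 fully open and clear of all bays (end stop). It stays where left; sliding takes about 3 N. With the catch locked, a tab on the guard's right edge meets the bolt and the guard opens at most 5 mm; a bolt pushed in while the guard is open keeps it from shutting.
- catch_knob (a point): Middle of the safety catch's knob: upright dark steel block on a sliding steel bolt outside the rig's right-hand rail, 16 mm along the rig's y, 36 mm along its x, 40 mm tall; this point is half-way up it, 86 mm above the table, the bolt's upper face 20 mm below it. Axes as the rig's.
- catch (a joint): Travel of the catch's bolt along the rig's -y (outwards, away from the guard), m: 0 locked (end stop; the bolt bars the guard), 0.025 fully drawn (end stop; the guard is free). It stays where it is left; sliding takes about 3 N.
- bay1 (a point): Bay 1 of the rig, marked by 1 black dot on the sill in front of it: a pocket 66 mm long (rig's x), 46 mm wide (rig's y), 10 mm deep, for the 60 mm module. This point is the centre of its floor, 8 mm above the table. Axes as the rig's.
- bay2 (a point): Bay 2 of the rig, marked by 2 black dots on the sill in front of it: a pocket 86 mm long (rig's x), 46 mm wide (rig's y), 10 mm deep, for the 80 mm module. This point is the centre of its floor, 8 mm above the table. Axes as the rig's.
- bay3 (a point): Bay 3 of the rig, marked by 3 black dots on the sill in front of it: a pocket 106 mm long (rig's x), 46 mm wide (rig's y), 10 mm deep, for the 100 mm module. This point is the centre of its floor, 8 mm above the table. Axes as the rig's.
- bay4 (a point): Bay 4 of the rig, marked by 4 black dots on the sill in front of it: a pocket 126 mm long (rig's x), 46 mm wide (rig's y), 10 mm deep, for the 120 mm module. This point is the centre of its floor, 8 mm above the table. Axes as the rig's.
- module1_mid (a point): Centre of the shortest of the driver modules: a square finned aluminium case 60 x 40 x 40 mm with black end caps, about 152 g, lying on the table at the start, this point 20 mm above it (absent in some starts: then None). Its x axis runs along its length; all four long sides and both ends are alike.
- module2_mid (a point): Centre of the second driver module in length: a square finned aluminium case 80 x 40 x 40 mm with black end caps, about 186 g, lying on the table at the start, this point 20 mm above it (absent in some starts: then None). Its x axis runs along its length; all four long sides and both ends are alike.
- module3_mid (a point): Centre of the third driver module in length: a square finned aluminium case 100 x 40 x 40 mm with black end caps, about 220 g, lying on the table at the start, this point 20 mm above it (absent in some starts: then None). Its x axis runs along its length; all four long sides and both ends are alike.
- module4_mid (a point): Centre of the longest of the driver modules: a square finned aluminium case 120 x 40 x 40 mm with black end caps, about 254 g, lying on the table at the start, this point 20 mm above it (absent in some starts: then None). Its x axis runs along its length; all four long sides and both ends are alike.
- bottle1: Bystander: upright clear bottle with a red cap, 70 mm across, 170 mm tall, to the left of the rig; origin at the centre of its base, z up.
- bottle2: Bystander: upright clear bottle with a blue cap, 70 mm across, 170 mm tall, to the left of the rig; origin at the centre of its base, z up.
Not all that is in view belongs to the job. Leave any blue look-alike of the part that bears module2_mid alone.

How it is judged:
By the outcome, as a careful person would: the job done as asked, in the order asked, and still so for the second after the job is handed in, with the robot touching nothing.
Of module1, module2, module3, module4 only 3 to 4 are there at a start; the rules pass over those that are not, and their reading is None.
At some moment in a run one of module1, module2, module3, module4 may be knocked a few centimetres aside while the robot is not near it.
Once in a run the grip may slacken for a moment while it holds something.
It also fails if it takes over 210 s, if anything falls off the work surface, if the arm or the gripper's body presses on something with over 40 N, if the wrist force passes 120 N, or if a joint passes its speed limit or range.

## Working session

There is one attempt and no reset: what is moved stays moved. The work goes in short steps, each a Python script; the robot and the scene stay as the last script left them, time stands still between calls to the robot, and variables do not carry over. Pictures are saved under pics/ and viewed, at most 14 in all, crops included, and the job is handed in when it is done.

```bash
ls; mkdir -p pics; python3 - <<'E'
from station import ctrl
import cv2, numpy as np
s=ctrl.read_state();print(s['time_s'],s['ee_pos'],s['tcp_rot'],ctrl.hold_point_z,s['grip_width'])
for c in("scene","side"):
    p,d=ctrl.camera(c);cv2.imwrite(f"pics/{c}0.png",p[:,:,::-1]);print(c,ctrl.camera_model(c))
    for n in("rig","guard_handle","catch_knob","bay1","bay2","bay3","bay4","module1_mid","module2_mid","module3_mid","module4_mid","bottle1","bottle2"):
        print(n,[(round(r['score'],2),np.round(r['centre'],3).tolist()) for r in ctrl.pinpoint(c,n)][:4])
E
```

```text
pics
0.0 [5.99435712e-01 6.57810502e-05 2.17592123e-01] [-1.79896028e+02 -1.01841183e-02  9.00000592e+01] 0.0188 0.09316663271501764
scene {'fx': 462.0383877635064, 'fy': 462.0383877635064, 'cx': 320.53746247584724, 'cy': 234.02774075453385, 'xyz': array([1.13897905, 0.81218745, 0.92187752]), 'attitude': array([-131.90806689,   -1.05449138,  138.88336554])}
rig [(0.93, [0.505, 0.203, -0.002])]
guard_handle [(0.57, [0.446, 0.198, 0.083])]
catch_knob [(0.74, [0.524, -0.002, 0.083])]
bay1 [(0.76, [0.501, 0.169, 0.008]), (0.62, [0.599, 0.554, 0.002])]
bay2 [(0.76, [0.501, 0.169, 0.008]), (0.62, [0.599, 0.554, 0.002])]
bay3 [(0.76, [0.501, 0.169, 0.008]), (0.62, [0.599, 0.554, 0.002])]
bay4 [(0.76, [0.501, 0.169, 0.008]), (0.62, [0.599, 0.554, 0.002])]
module1_mid []
module2_mid [(0.87, [0.713, -0.142, 0.019]), (0.72, [0.593, -0.201, 0.017]), (0.72, [0.296, -0.168, 0.021])]
module3_mid [(0.46, [0.431, -0.329, 0.018])]
module4_mid [(0.58, [0.57, -0.346, 0.023])]
bottle1 [(0.88, [0.442, 0.523, -0.002]), (0.82, [0.598, 0.552, -0.0])]
bottle2 [(0.88, [0.442, 0.523, -0.002]), (0.82, [0.598, 0.
[... 562 characters left out ...]
(0.83, [0.482, 0.238, 0.006]), (0.72, [0.522, 0.102, 0.008]), (0.7, [0.461, 0.307, 0.008]), (0.63, [0.503, 0.168, 0.012])]
bay3 [(0.83, [0.482, 0.238, 0.006]), (0.72, [0.522, 0.102, 0.008]), (0.7, [0.461, 0.307, 0.008]), (0.63, [0.503, 0.168, 0.012])]
bay4 [(0.83, [0.482, 0.238, 0.006]), (0.72, [0.522, 0.102, 0.008]), (0.7, [0.461, 0.307, 0.008]), (0.63, [0.503, 0.168, 0.012])]
module1_mid [(0.91, [0.423, -0.21, 0.022])]
module2_mid [(0.89, [0.297, -0.168, 0.018]), (0.85, [0.716, -0.138, 0.02])]
module3_mid []
module4_mid [(0.55, [0.575, -0.348, 0.018])]
bottle1 [(0.64, [0.594, 0.547, -0.0]), (0.58, [0.451, 0.524, 0.003])]
bottle2 [(0.64, [0.594, 0.547, -0.0]), (0.58, [0.451, 0.524, 0.003])]
```

View pics/scene0.png

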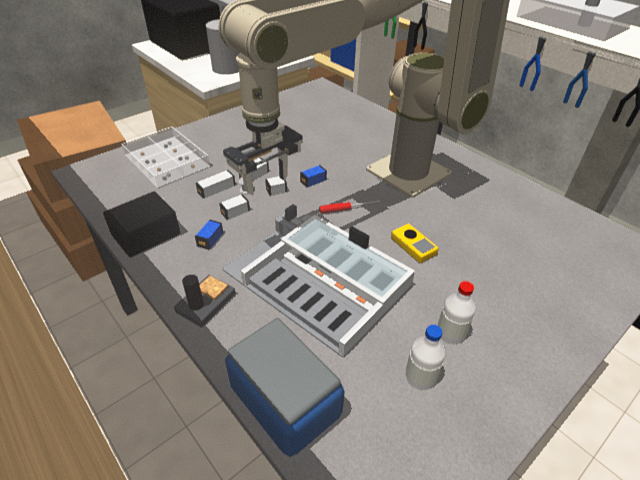

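View pics/side0.png

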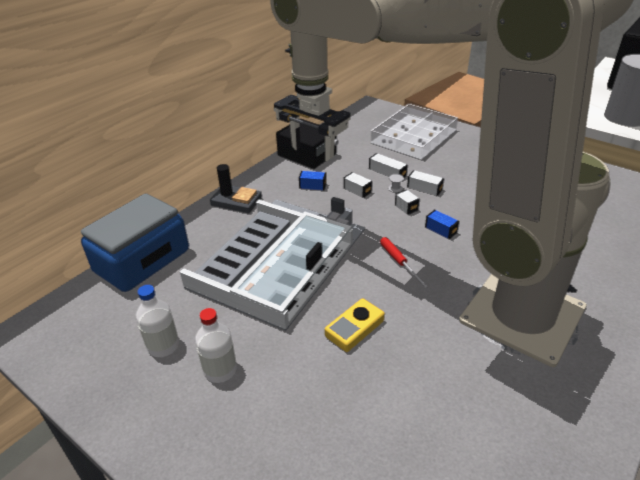

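The scene shows four silver modules right of the rig (scene pixels ~(216,183), (234,206), (277,185), (255,165)), two blue look-alikes at (209,233) and (314,175), and bottles at the left. The guard is shut and the catch knob is at about (290,215). Next come close wrist views.

```bash
cat > h.py <<'E'
from station import ctrl
import cv2, numpy as np
from scipy.spatial.transform import Rotation as R
HZ=ctrl.hold_point_z
def cloud(name):
    m=ctrl.camera_model(name); p,d=ctrl.camera(name)
    v,u=np.mgrid[:480,:640]
    P=np.stack([(u-m['cx'])/m['fx']*d,(v-m['cy'])/m['fy']*d,d],-1)
    W=P@R.from_euler('xyz',m['attitude'],degrees=True).as_matrix().T+m['xyz']
    W[d==0]=np.nan
    return p,W
def save(n,p): cv2.imwrite(f'pics/{n}.png',np.ascontiguousarray(p[:,:,::-1]))
def pix(name,w):
    m=ctrl.camera_model(name); c=R.from_euler('xyz',m['attitude'],degrees=True).as_matrix().T@(np.array(w)-m['xyz'])
    return m['fx']*c[0]/c[2]+m['cx'],m['fy']*c[1]/c[2]+m['cy']
def rects(p,W,z0,z1,amin=300,xy=None):
    """min-area rects (cx,cy,z,long,short,yaw of long) of blobs between heights"""
    mask=((W[...,2]>z0)&(W[...,2]<z1)).astype(np.uint8)
    if xy is not None: mask&=(np.hypot(W[...,0]-xy[0],W[...,1]-xy[1])<xy[2])
    n,l,st,_=cv2.connectedComponentsWithStats(mask)
    out=[]
    for i in range(1,n):
        if st[i,4]<amin: continue
        q=W[l==i]; (c,(a,b),t)=cv2.minAreaRect((q[:,:2]*1000).astype(np.float32))
        if a<b: a,b,t=b,a,t+90
        col=p[l==i].mean(0)
        out.append((round(c[0]/1000,4),round(c[1]/1000,4),round(float(np.median(q[:,2])),4),round(a),round(b),round((t+90)%180-90,1),col.astype(int).tolist()))
    return out
E
python3 - <<'E'
from h import *
print(ctrl.camera_model('wrist')['xyz'],ctrl.camera_model('wrist')['attitude'])
for n,x in(('rig',(0.5,0.12,0.42)),('mods',(0.5,-0.25,0.42))):
    ctrl.move_ptp(x,[180,0,90]); p,W=cloud('wrist'); save('w_'+n,p); np.savez(n,p=p,W=W)
    print(n,ctrl.camera_model('wrist')['xyz'])
    for r in rects(p,W,.03 if n=='mods' else .06,.05 if n=='mods' else .12): print(r)
    for k in ("guard_handle","catch_knob") if n=='rig' else ():
        print(k,[(round(r['score'],2),np.round(r['centre'],4).tolist()) for r in ctrl.pinpoint('wrist',k)])
print(ctrl.read_state()['time_s'])
E
```

```text
[0.59890758 0.08285942 0.38513305] [ 1.62777604e+02 -1.14048626e-02  5.00930408e-02]
rig [0.49962632 0.20230169 0.58406815]
(0.5025, 0.1971, 0.0627, 355, 141, -81.6, [147, 151, 151])
(0.8314, 0.308, 0.1039, 161, 67, -33.0, [16, 33, 56])
(0.8767, 0.0698, 0.1088, 38, 36, -17.2, [19, 19, 19])
(0.0408, 0.0136, 0.0907, 135, 56, -71.7, [56, 54, 50])
(0.5211, 0.0012, 0.0881, 61, 36, -83.3, [82, 83, 84])
guard_handle [(0.57, [0.4468, 0.1947, 0.085]), (0.38, [0.5185, -0.0037, 0.0886])]
catch_knob [(0.68, [0.5196, -0.0037, 0.0856])]
mods [ 0.499187   -0.16601702  0.58670277]
(0.0551, -0.0247, 0.0393, 92, 19, 67.3, [47, 45, 41])
(0.7154, -0.1402, 0.0404, 82, 40, 28.2, [60, 101, 160])
(0.2931, -0.172, 0.0403, 81, 40, -6.4, [25, 51, 100])
(0.5893, -0.2006, 0.0404, 81, 40, -5.3, [177, 179, 179])
(0.4227, -0.2086, 0.0404, 60, 40, -19.4, [125, 127, 126])
(0.8187, -0.2331, 0.0415, 182, 83, 35.4, [11, 11, 11])
(0.4992, -0.2743, 0.0403, 43, 41, 89.8, [161, 161, 162])
(0.4282, -0.3282, 0.0403, 101, 41, 7.1, [170, 171, 171])
(0.5699, -0.3428, 0.0403, 120, 41, -2.1, [176, 177, 177])
(0.6045, -0.5223, 0.0417, 171, 109, 0.5, [156, 157, 157])
(0.619, -0.6909, 0.0419, 200, 79, 0.5, [125, 124, 123])
3.9833
```

View pics/w_rig.png

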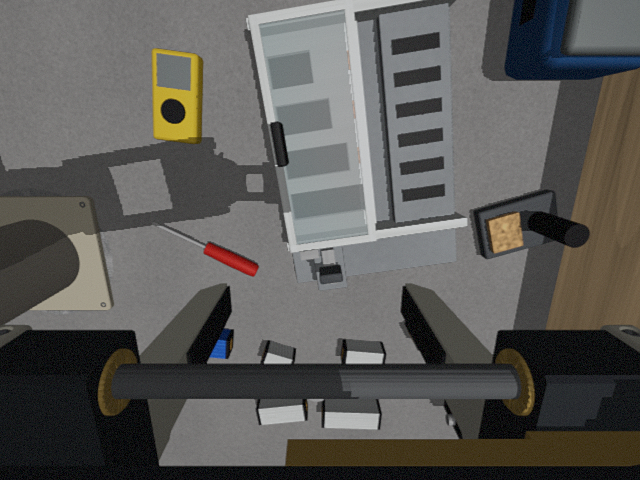

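View pics/w_mods.png

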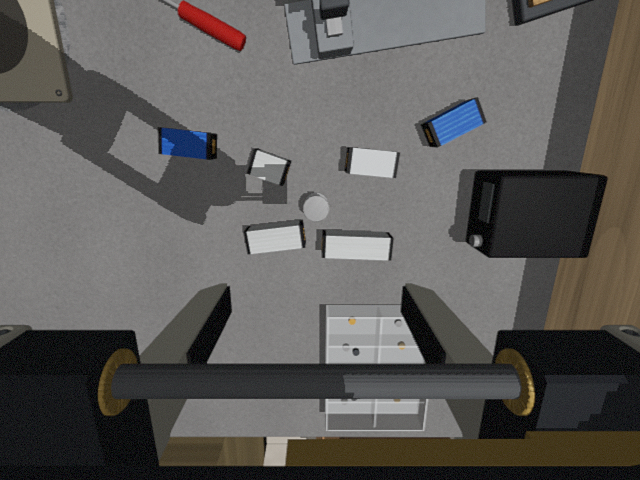

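```bash
python3 - <<'E'
from h import *
z=np.load('rig.npz');p,W=z['p'],z['W']
for a,b,c in((.064,.072,0),(.09,.12,(.52,0,.08)),(.09,.12,(.446,.195,.06)),(.066,.082,(.52,0,.08)),(.05,.0545,(.5,.2,.3))):
    print(a,b)
    for r in rects(p,W,a,b,60,c or None): print(r)
E
```

```text
0.064 0.072
(0.4987, 0.3692, 0.0646, 82, 16, 4.2, [188, 190, 190])
(0.7878, 0.3299, 0.0682, 94, 25, -69.0, [10, 19, 31])
(0.443, 0.3609, 0.0646, 26, 13, 12.4, [185, 187, 186])
(0.4162, 0.3589, 0.0647, 30, 15, 48.5, [184, 185, 184])
(0.4171, 0.333, 0.0648, 34, 12, -83.0, [183, 185, 184])
(0.5484, 0.3242, 0.0647, 49, 13, -83.0, [191, 192, 192])
(0.4211, 0.3026, 0.0645, 26, 14, 72.1, [185, 187, 186])
(0.4261, 0.2681, 0.0647, 37, 11, -86.3, [187, 189, 188])
(0.562, 0.2333, 0.0645, 24, 12, -81.3, [193, 195, 196])
(0.5673, 0.1853, 0.0645, 26, 14, 78.3, [192, 193, 194])
(0.4435, 0.1564, 0.0646, 32, 12, -80.2, [112, 114, 113])
(0.573, 0.1563, 0.0647, 24, 12, -82.5, [193, 195, 196])
(0.4514, 0.1102, 0.0645, 43, 14, -81.8, [118, 120, 119])
(0.8666, 0.0732, 0.0679, 35, 15, 69.9, [9, 9, 9])
(0.0422, 0.015, 0.0682, 133, 50, -70.7, [56, 54, 50])
(0.5503, 0.0463, 0.0646, 37, 12, 8.1, [188, 190, 189])
(0.4974, 0.0307, 0.0657, 52, 28, 8.7, [163, 164, 163])
(0.5185, 0.0175, 0.0664, 28, 20, -81.4, [140, 140, 140])
0.09 0.12
(0.5214, -0.0019, 0.1056, 36, 16, 7.2, [58, 60, 63])
0.09 0.12
(0.4465, 0.1963, 0.1069, 60, 14, -81.5, [37, 37, 38])
0.066 0.082
(0.4876, 0.0233, 0.0667, 29, 15, 8.0, [150, 150, 150])
(0.5191, 0.0176, 0.0673, 34, 27, 7.2, [108, 109, 109])
0.05 0.0545
(0.5395, -0.0035, 0.0538, 76, 15, -81.4, [126, 129, 132])
(0.5042, -0.0072, 0.0537, 41, 14, -81.2, [92, 95, 97])
(0.5192, -0.0395, 0.0538, 38, 17, -2.0, [125, 127, 130])
```

The wrist views agree with the given sizes. The handle is at (279,143) and the knob at (329,273), both at their expected heights. The four silver modules and two blue look-alikes are clearly separable, and a grey cylinder stands at (315,207). The rig's yaw is about 8.4°. Now I'll draw the catch and open the guard.

```bash
cat >> h.py <<'E'
YAW=8.4
def ex(y=YAW): return np.array([np.cos(np.radians(y)),np.sin(np.radians(y)),0])
def ey(y=YAW): return ex(y+90)
def pose_yaw(pos,close_dir):
    """yaw (mod 180) closing along close_dir deg with the least joint travel"""
    q0=np.array(ctrl.read_state()['qpos']);best=None
    for k in(-90,90,270,-270):
        y=(close_dir+k+180)%360-180
        q=ctrl.solve_ik(pos,[180,0,y])
        if q is not None:
            c=np.abs(np.array(q)-q0).max()
            if best is None or c<best[0]: best=(c,y)
    return best[1]
def st(msg=''):
    s=ctrl.read_state();print(msg,'t%.1f'%s['time_s'],'p',np.round(s['ee_pos'],4),'f',np.round(s['ft_force'],1),'w %.4f g %.1f'%(s['grip_width'],s['grip_force']));return s
def slide(d,dist,flim=14,rate=0.08,main=0.9):
    """slide along unit d: most of it fast, then 1.5 mm steps until the stop pushes back"""
    p0=np.array(ctrl.read_state()['ee_pos'])
    cmd=p0+d*dist*main; ctrl.move_straight(cmd,rate=rate)
    x=dist*main
    while x<dist+.006:
        x+=.0015; ctrl.move_straight(p0+d*x,rate=.03)
        f=-np.dot(ctrl.read_state()['ft_force'],d)
        if f>flim: break
    s=st('slid cmd %.4f'%x); print('moved',np.dot(s['ee_pos']-p0,d),'f',f)
E
python3 - <<'E'
from h import *
k=np.array([.5214,-.0019,.074])
y=pose_yaw(k,YAW+90)
ctrl.move_ptp(k+[0,0,.08],[180,0,y]); ctrl.move_straight(k); ctrl.grasp(25); st('knob')
slide(-ey(),.025)
ctrl.open_gripper(); ctrl.move_straight(np.array(ctrl.read_state()['ee_pos'])+[0,0,.08],rate=.25)
h=np.array([.4465,.1963,.074]); y=pose_yaw(h,YAW)
ctrl.move_ptp(h+[0,0,.08],[180,0,y]); ctrl.move_straight(h); ctrl.grasp(25); st('handle')
slide(ex(),.145,main=.96,rate=.12)
ctrl.open_gripper(); ctrl.move_straight(np.array(ctrl.read_state()['ee_pos'])+[0,0,.08],rate=.25)
ctrl.move_ptp((.45,.08,.38),[180,0,90])
p,W=cloud('wrist'); save('rig_open',p); np.savez('rig2',p=p,W=W)
print(rects(p,W,.09,.12,60,(.53,-.03,.08)),rects(p,W,.09,.12,60,(.59,.217,.06)))
for i in range(1): print([(round(r['score'],2),np.round(r['centre'],4).tolist()) for r in ctrl.pinpoint('wrist','bay1')])
st()
E
```

```text
knob t7.2 p [ 0.5214 -0.0021  0.074 ] f [-0.2 -1.7 -1.5] w 0.0157 g 25.0
slid cmd 0.0270 t8.4 p [ 0.5248 -0.0251  0.0738] f [-1.9 20.6  4.3] w 0.0160 g 25.0
moved 0.023318877223103267 f 20.64144504119385
handle t13.8 p [0.4478 0.1965 0.0741] f [ 8.2  2.  -6.2] w 0.0138 g 25.0
slid cmd 0.1482 t16.6 p [0.5912 0.2176 0.0736] f [-20.2  -4.4  13. ] w 0.0141 g 25.0
moved 0.14497057787958514 f 20.664601266039316
[(0.5245, -0.024, 0.1056, 36, 16, 8.7, [58, 60, 62])] [(0.5895, 0.2176, 0.1067, 60, 15, -81.4, [33, 32, 33])]
[(0.82, [0.499, 0.1698, 0.0055]), (0.79, [0.4807, 0.2344, 0.0063]), (0.77, [0.4579, 0.2991, 0.0061]), (0.56, [0.5215, 0.0999, 0.0076])]
 t19.6 p [0.45   0.0803 0.378 ] f [-0.6  0.2  0.3] w 0.0929 g 0.0
```

View pics/rig_open.png

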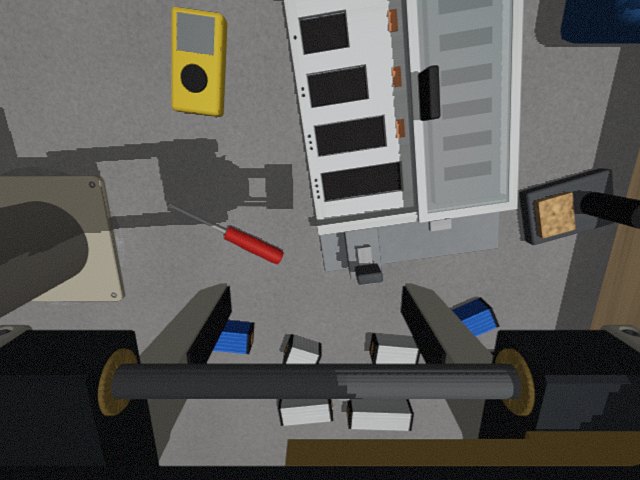

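The guard is open and clear of the four bays, which are dark pockets at (323,32), (337,86), (350,135) and (362,182), with dots on the sills. I'll measure the bays from depth.

```bash
python3 - <<'E'
from h import *
z=np.load('rig2.npz');p,W=z['p'],z['W']
m=(p.mean(2)<70)&(W[...,2]<.03)
W2=W.copy(); W2[~m]=np.nan
for r in rects(p,W2,0,.013,300,(.49,.2,.16)): print(r)
for x,y in((.499,.17),(.4807,.2344),(.458,.299),(.5215,.0999)):
    d=np.hypot(W[...,0]-x,W[...,1]-y); print(np.nanmedian(W[...,2][d<.012]))
    # depth-based pocket
    W3=W.copy(); rects_=rects(p,W3,.003,.0135,300,(x,y,.085)); print(rects_)
E
```

```text
(0.4594, 0.3063, 0.0089, 64, 44, 8.5, [33, 32, 33])
(0.48, 0.2376, 0.0089, 84, 44, 8.6, [34, 32, 33])
(0.5003, 0.1686, 0.0089, 104, 44, 8.5, [34, 33, 33])
(0.5207, 0.1003, 0.0089, 124, 44, 8.9, [34, 32, 33])
0.00886369898662892
[(0.4794, 0.2335, 0.0089, 86, 38, 8.4, [37, 36, 36]), (0.4992, 0.1688, 0.0089, 106, 46, 8.5, [41, 40, 41]), (0.5166, 0.105, 0.0089, 122, 36, 8.6, [39, 37, 38])]
0.008923036960707731
[(0.4595, 0.2996, 0.009, 66, 33, 9.2, [37, 36, 36]), (0.4789, 0.2371, 0.0089, 86, 46, 8.4, [40, 39, 40]), (0.4987, 0.1717, 0.0089, 106, 40, 8.5, [40, 39, 39])]
0.008872008417515842
[(0.4586, 0.3056, 0.009, 66, 45, 8.5, [40, 39, 39]), (0.4788, 0.2382, 0.0089, 86, 43, 8.5, [39, 38, 39])]
0.48697696709510147
[(0.4999, 0.164, 0.0089, 106, 36, 8.5, [37, 36, 37]), (0.5195, 0.1004, 0.0089, 126, 45, 8.5, [39, 38, 39])]
```

```bash
cat >> h.py <<'E'
YAW=8.5
BAY={1:(.459,.306),2:(.4795,.2374),3:(.4996,.1687),4:(.520,.1003)}
BX=.0015   # camera x bias found from the handle grasp
LEN={1:60,2:80,3:100,4:120}
def look(save_as=None):
    ctrl.move_ptp((.5,-.25,.42),[180,0,90]); p,W=cloud('wrist')
    if save_as: save(save_as,p)
    rs=[r for r in rects(p,W,.03,.05,300,(.5,-.24,.3)) if max(r[6])-min(r[6])<20 and 36<r[4]<46 and r[3]>50]
    return {k:r for k in LEN for r in rs if abs(r[3]-LEN[k])<6}
def pick(pos,yaw,z,squeeze=40,up=.17):
    ctrl.move_ptp((*pos,z+.07),[180,0,yaw]); ctrl.move_straight((*pos,z+.03),rate=.2);
    ctrl.move_straight((*pos,z),rate=.1); st('down'); ctrl.grasp(squeeze); st('gripped')
    p=ctrl.read_state()['ee_pos']; ctrl.move_straight((p[0],p[1],up),rate=.2); return st('lifted')
def place(pos,yaw,z,up=.17):
    ctrl.move_ptp((*pos,up),[180,0,yaw]); f0=st('over')['ft_force'][2]
    ctrl.move_straight((*pos,z+.02),rate=.15); zz=z+.02
    while zz>z-.0005:
        zz-=.002; ctrl.move_straight((*pos,max(zz,z-.001)),rate=.05)
        if ctrl.read_state()['ft_force'][2]-f0>5: break
    st('at bottom')
E
python3 - <<'E'
from h import *
m=look(); print(m); r=m[1]
pos=(r[0]+BX,r[1]); y=pose_yaw((*pos,.09),r[5])
w=pick(pos,y,.018)
b=(BAY[1][0]+BX,BAY[1][1]); y=pose_yaw((*b,.17),YAW); print('yaw',y)
place(b,y,.0265)
E
```

```text
{1: (0.4226, -0.2085, 0.0403, 61, 40, -19.4, [126, 127, 126]), 2: (0.5893, -0.2005, 0.0404, 81, 40, -5.4, [177, 179, 179]), 3: (0.4283, -0.3281, 0.0402, 101, 41, 7.0, [170, 171, 171]), 4: (0.5698, -0.3427, 0.0403, 120, 42, -2.4, [176, 177, 176])}
down t23.1 p [ 0.4244 -0.2087  0.0186] f [ 0.3 -0.6 -0. ] w 0.0934 g 0.0
gripped t23.7 p [ 0.4242 -0.2086  0.0182] f [-1.2 -0.6  2. ] w 0.0595 g 40.0
lifted t24.6 p [ 0.4234 -0.2081  0.1684] f [ 0.1  0.2 -1.7] w 0.0598 g 40.0
yaw 98.5
over t26.5 p [0.461  0.3051 0.1699] f [-0.2 -1.2 -2.2] w 0.0596 g 40.0
at bottom t30.2 p [0.4606 0.306  0.0262] f [-3.4 -2.3  5.2] w 0.0594 g 40.0
```

```bash
cat >> h.py <<'E'
def release(up=.17):
    ctrl.open_gripper(); p=ctrl.read_state()['ee_pos']; ctrl.move_straight((p[0],p[1],p[2]+.03),rate=.1)
    ctrl.move_straight((p[0],p[1],up),rate=.25); st('released')
def check(n):
    ctrl.move_ptp((.45,.08,.38),[180,0,90]); p,W=cloud('wrist'); save(n,p)
    for r in rects(p,W,.03,.052,300,(.49,.2,.17)): 
        if 35<r[4]<46 and r[3]<130: print('bay',r)
E
python3 - <<'E'
from h import *
release()
check('c1')
m=look(); print(m); r=m[2]
pos=(r[0]+BX,r[1]); y=pose_yaw((*pos,.09),r[5])
pick(pos,y,.018)
b=(np.array([*BAY[2],0])+ex()*-.0015)[:2]+[BX,0]; y=pose_yaw((*b,.17),YAW)
place(b,y,.0265)
E
```

```text
released t32.0 p [0.4602 0.3058 0.1694] f [-0.7 -0.3  0.3] w 0.0927 g 0.0
bay (0.4589, 0.3059, 0.0483, 61, 41, 8.7, [157, 158, 158])
{2: (0.5893, -0.2006, 0.0404, 81, 40, -5.3, [178, 179, 180]), 3: (0.4283, -0.3281, 0.0402, 101, 41, 7.2, [170, 171, 171]), 4: (0.5699, -0.3428, 0.0403, 120, 41, -2.2, [176, 177, 177])}
down t36.6 p [ 0.5905 -0.2005  0.0178] f [-0.1 -0.7 -0.2] w 0.0931 g 0.0
gripped t37.0 p [ 0.5914 -0.2008  0.0189] f [0.6 0.4 4.5] w 0.0799 g 40.0
lifted t37.9 p [ 0.5904 -0.2004  0.168 ] f [-0.3  1.2 -2.5] w 0.0798 g 40.0
over t39.6 p [0.4801 0.2364 0.17  ] f [-0.6 -0.1 -3.3] w 0.0797 g 40.0
at bottom t43.3 p [0.48   0.2374 0.0268] f [-5.1 -2.3 10.2] w 0.0797 g 40.0
```

```bash
python3 - <<'E'
from h import *
release()
check('c2')
z=np.load('rig2.npz');W=z['W']; c=np.array([*BAY[3],0]); L=W-c
lx=L@ex(); ly=L@ey()
for s in(1,-1):
    k=(lx>.03)&(lx<.06)&(s*ly>.018)&(s*ly<.068); print('max z',s,np.nanmax(W[k][:,2]))
m=look(); print(m); r=m[3]
u=ex(r[5]); pos=(np.array([r[0]+BX,r[1],0])-u*.040)[:2]
b=(c+ex()*.041)[:2]+[BX,0]
for yp in (r[5]-180,r[5]):
    yp=(yp+180)%360-180; yq=(yp+YAW+180-r[5]+180)%360-180
    print(yp,ctrl.solve_ik((*pos,.018),[180,0,yp]),yq,ctrl.solve_ik((*b,.026),[180,0,yq]))
E
```

```text
released t44.8 p [0.4792 0.237  0.1694] f [ 0.1 -0.6 -0.3] w 0.0929 g 0.0
bay (0.4589, 0.3058, 0.0484, 61, 41, 8.6, [155, 156, 156])
bay (0.4784, 0.2375, 0.0484, 81, 41, 8.5, [171, 172, 173])
max z 1 0.021787684925159367
max z -1 0.020777216473638394
{3: (0.4282, -0.328, 0.0403, 101, 41, 7.3, [170, 171, 171]), 4: (0.57, -0.3428, 0.0403, 121, 41, -1.9, [176, 178, 177])}
-172.7 [ -46.2265925     5.44796068  109.59665712    0.           64.9553822
 -143.5265925 ] 8.5 [ 1.27135064e+01  1.28898674e+01  1.00288339e+02 -2.54444375e-14
  6.68217938e+01  9.42135064e+01]
7.300000000000011 [-4.62265925e+01  5.44796068e+00  1.09596657e+02 -2.54444375e-14
  6.49553822e+01  3.64734075e+01] -171.5 [ 12.71350639  12.88986742 100.2883388    0.          66.82179378
 -85.78649361]
```

```bash
python3 - <<'E'
from h import *
m=look(); r=m[3]; print(r)
u=ex(r[5]); pos=(np.array([r[0]+BX,r[1],0])-u*.040)[:2]
pick(pos,r[5],.018,50)
b=(np.array([*BAY[3],0])+ex()*.041)[:2]+[BX,0]
ctrl.move_ptp((*b,.17),[180,0,YAW-180]); 
p,W=cloud('side'); save('s3',p[100:340,160:480].repeat(2,0).repeat(2,1))
st()
E
```

```text
(0.4284, -0.3282, 0.0402, 101, 41, 7.1, [170, 172, 171])
down t49.7 p [ 0.3904 -0.3333  0.0185] f [-0.3 -0.5  0.7] w 0.0931 g 0.0
gripped t50.6 p [ 0.3902 -0.3331  0.018 ] f [ 0.1 -0.7  0.1] w 0.0395 g 50.0
lifted t51.5 p [ 0.3895 -0.3324  0.1683] f [ 0.2 -0.5 -2.7] w 0.0398 g 50.0
 t53.4 p [0.5418 0.1738 0.1698] f [-0.7 -0.1 -2.5] w 0.0399 g 50.0
```

View pics/s3.png

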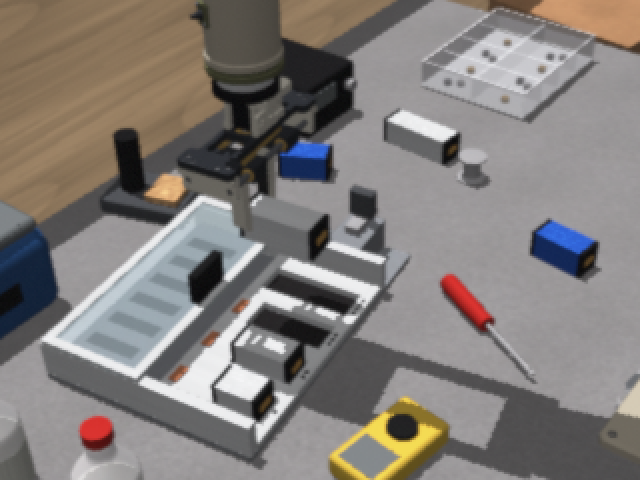

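The module is held level by its rear end over bay 3 (held module at (290,228) in the crop), with modules 1 and 2 seated. I'll lower it.

```bash
python3 - <<'E'
from h import *
b=(np.array([*BAY[3],0])+ex()*.041)[:2]+[BX,0]
place(b,YAW-180,.0265)
release()
check('c3')
print(look())
E
```

```text
over t53.7 p [0.5418 0.1742 0.1701] f [ 0.9  0.4 -2.2] w 0.0398 g 50.0
at bottom t57.4 p [0.5419 0.1748 0.026 ] f [-3.  -0.9  3.2] w 0.0396 g 50.0
released t59.5 p [0.5414 0.1746 0.1694] f [-0.5  0.1 -0.5] w 0.0926 g 0.0
bay (0.4589, 0.306, 0.0484, 61, 41, 8.7, [152, 153, 153])
bay (0.4784, 0.2374, 0.0484, 81, 40, 8.5, [168, 169, 170])
bay (0.5009, 0.1691, 0.0484, 101, 40, 8.4, [175, 176, 177])
{4: (0.6094, -0.303, 0.0403, 121, 41, -3.2, [180, 182, 182])}
```

```bash
python3 - <<'E'
from h import *
z=np.load('rig2.npz');W=z['W']; c=np.array([*BAY[4],0]); L=W-c
lx=L@ex(); ly=L@ey()
for a in np.arange(-.04,.061,.02):
    print(round(a,3),[round(float(np.nanpercentile(W[...,2][(abs(lx-a)<.01)&(ly<-b)&(ly>-b-.006)],98))*1000,1) for b in np.arange(.044,.086,.006)])
m=look(); print(m); r=m[4]
pos=(r[0]+BX,r[1]); y=pose_yaw((*pos,.1),r[5]+90)
b=(BAY[4][0]+BX,BAY[4][1]); print(y,pose_yaw((*b,.17),YAW+90))
pick(pos,y,.034,50)
E
```

```text
-0.04 [56.3, 58.0, 58.2, 57.4, 55.8, 55.9, 55.5]
-0.02 [56.7, 58.0, 58.1, 58.5, 56.2, 55.7, 56.0]
0.0 [56.1, 58.1, 58.0, 57.1, 56.0, 56.4, 55.9]
0.02 [57.0, 58.1, 58.2, 57.5, 55.5, 53.1, 54.7]
0.04 [56.3, 58.3, 58.1, 57.2, nan, 9.8, 9.4]
0.06 [57.3, 58.4, 57.4, 57.7, nan, 10.9, 9.7]
{4: (0.6093, -0.3031, 0.0404, 121, 41, -3.2, [180, 181, 181])}
176.8 -171.5
down t64.7 p [ 0.6101 -0.3027  0.033 ] f [0.3 0.5 0.2] w 0.0934 g 0.0
gripped t65.6 p [ 0.6108 -0.3031  0.034 ] f [ 0.1  0.3 -0.2] w 0.0393 g 50.0
lifted t66.4 p [ 0.61   -0.3026  0.1681] f [-0.3 -0.1 -3. ] w 0.0387 g 50.0
  return np.nanmean(a, axis, out=out, keepdims=keepdims)
```

```bash
python3 - <<'E'
from h import *
b=(BAY[4][0]+BX,BAY[4][1]); y=pose_yaw((*b,.17),YAW+90)
ctrl.move_ptp((*b,.17),[180,0,y]); ctrl.move_straight((*b,.075),rate=.15); ctrl.move_straight((*b,.058),rate=.05); ctrl.hold(.3); st('low')
p,W=cloud('side'); save('s4',p[120:320,200:440].repeat(3,0).repeat(3,1))
E
```

```text
low t69.5 p [0.5217 0.1003 0.0583] f [ 0.1 -0.1 -2. ] w 0.0389 g 50.0
```

View pics/s4.png

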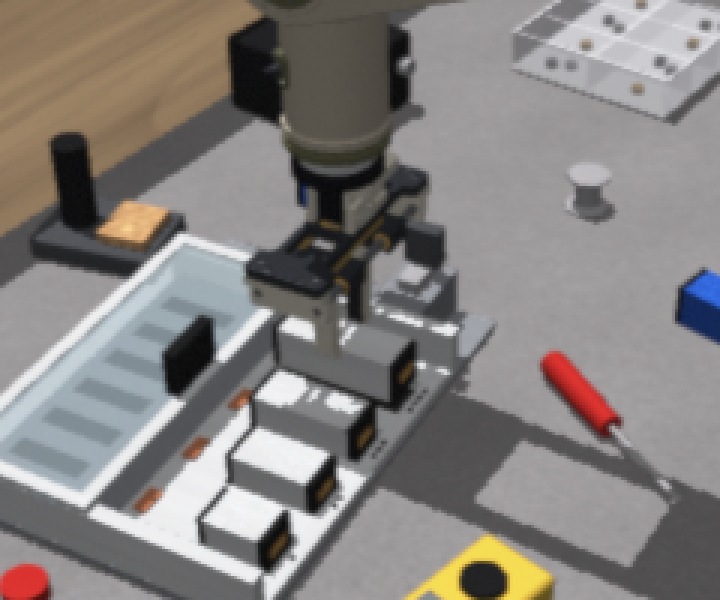

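Module 4 is level just above bay 4 (module at (345,365) in the crop), with the other three seated. I'll release it with the tips above the rail.

```bash
python3 - <<'E'
from h import *
release(); check('c4')
E
```

```text
released t71.5 p [0.5218 0.1003 0.1704] f [-0.3 -0.8 -0.3] w 0.0932 g 0.0
bay (0.4588, 0.3062, 0.0484, 61, 41, 8.7, [150, 151, 151])
bay (0.4783, 0.2374, 0.0485, 81, 40, 8.4, [165, 166, 166])
bay (0.5009, 0.1693, 0.0485, 101, 40, 8.5, [172, 173, 174])
bay (0.52, 0.1006, 0.0484, 121, 40, 8.6, [171, 172, 173])
```

View pics/c4.png

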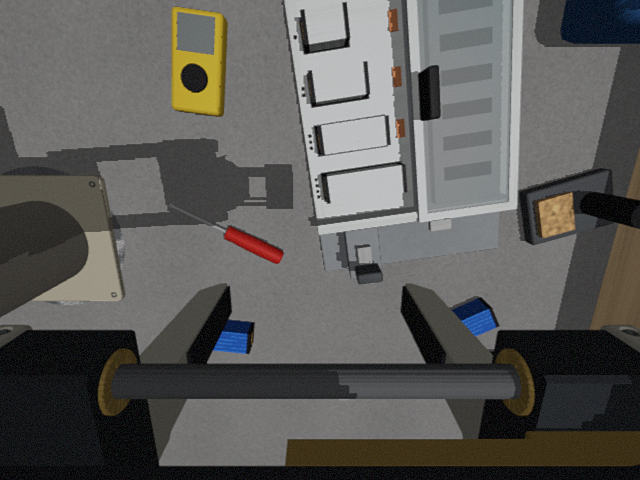

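All four modules are seated flat (tops at 48 mm). Now I'll shut the guard and push the catch home.

```bash
python3 - <<'E'
from h import *
h=np.array([.591,.2176,.074]); y=pose_yaw(h,YAW)
ctrl.move_ptp(h+[0,0,.08],[180,0,y]); ctrl.move_straight(h); ctrl.grasp(25); st('handle')
slide(-ex(),.145,main=.96,rate=.12,flim=18)
ctrl.open_gripper(); ctrl.move_straight(np.array(ctrl.read_state()['ee_pos'])+[0,0,.08],rate=.25)
k=np.array([.525,-.0245,.074]); y=pose_yaw(k,YAW+90)
ctrl.move_ptp(k+[0,0,.08],[180,0,y]); ctrl.move_straight(k); ctrl.grasp(25); st('knob')
slide(ey(),.025,flim=18)
ctrl.open_gripper(); ctrl.move_straight(np.array(ctrl.read_state()['ee_pos'])+[0,0,.08],rate=.25)
ctrl.move_ptp((.5,.12,.42),[180,0,90]); p,W=cloud('wrist'); save('end',p)
print(rects(p,W,.09,.12,60,(.52,0,.08)),rects(p,W,.09,.12,60,(.446,.195,.06)))
p,_=cloud('side'); save('end_side',p); st()
E
```

```text
handle t76.0 p [0.591  0.2176 0.074 ] f [ 0.2 -0.5 -0.4] w 0.0136 g 25.0
slid cmd 0.1482 t78.8 p [0.4478 0.1964 0.074 ] f [ 24.    3.1 -22.6] w 0.0138 g 25.0
moved 0.14476859705006023 f 24.166474778233972
knob t83.5 p [ 0.525  -0.0246  0.074 ] f [ 0.9 -1.8 -0.6] w 0.0162 g 25.0
slid cmd 0.0285 t85.0 p [ 5.214e-01 -1.000e-04  7.410e-02] f [  1.7 -19.   -3.6] w 0.0160 g 25.0
moved 0.024732377417575502 f 19.06579126672533
[(0.521, 0.0013, 0.1055, 36, 16, 8.8, [57, 59, 62])] [(0.4465, 0.1963, 0.107, 60, 14, -81.6, [37, 37, 37])]
 t87.9 p [0.4997 0.1195 0.4176] f [0.3 0.5 0.1] w 0.0933 g 0.0
```

View pics/end.png

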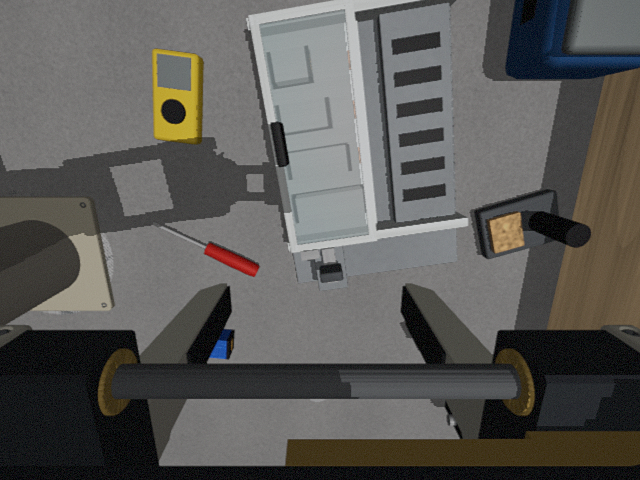

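View pics/end_side.png

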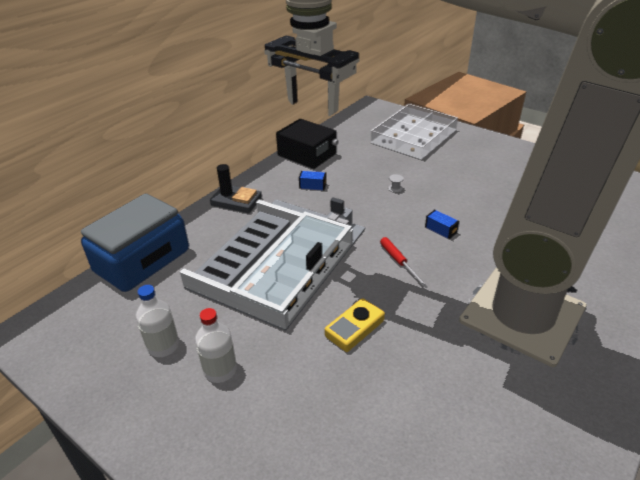

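The guard is back at its shut position (handle at (279,143)) and the catch is against its inner stop (knob at (330,270)). The modules show under the plate and both bottles are standing, so I'm handing in.

```bash
python3 -c "
from station import ctrl
print(ctrl.job_done())"
```

```text
the job is handed in; nothing more can be done
None
```

The job is handed in: all four modules lie flat in their bays, the guard is fully shut, the catch is fully home, and both bottles are standing; the robot's clock read about 88 s.

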